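# Open the block thermostat and lock its lid stay

### The arm

A 6-joint arm with a two-finger parallel gripper is mounted at the origin on the work surface. World frame = base frame: x ahead of the robot, y to its left, z up, the work surface at z = 0. Lengths are in m, angles in rad, forces in N, time in s.
With the tool pointing down it reaches from about 0.275 to 1 m from the base axis. Payload 8.4 kg.
Tool frame: the origin (TCP) lies midway between the tips of the shut fingers; the grasp point (between the pads) lies 19 mm behind it (env.grip_point_offset is the distance from the TCP to the grasp point, in m); x points along the fingers, y is the direction in which the jaws open and shut, and the axes are right-handed (so a half turn about x gives the same grasp; the last joint's range is limited). The gripper opens to 85 mm and grips with 20 to 120 N. Pads are 22 mm wide; open, the fingers measure 114 mm over their backs; the gripper's body (76 mm by 85 mm) begins 54 mm behind the grasp point. The pads swing forward as they close: fully open they stand 13 mm farther back than shut.
Start: joints at [-1.311, 0.353, 1.633, -0, 1.155, -0.002], TCP at [0.162, -0.604, 0.21] pointing down, gripper open.
Joint ranges: [-2.63, 2.63], [-0.92, 2.1], [0.06, 2.66], [-1.3, 4.44], [0, 2.69], [-3.02, 3.02]. Speed limits (rad/s): [2.22, 2.22, 2.79, 3.14, 3.14, 3.14].

### API

Orientations are given as [roll, pitch, yaw] about the fixed x, y, z axes, in that order (R = Rz(yaw) Ry(pitch) Rx(roll)).
In Python, from rig import env gives the robot as it stands. The module is installed in compiled form; this text tells all that it offers.
- The arm moves only by the tool move_arm, never from a script. Its argument "plan" is one flat list of numbers, 7 for each row, row after row: the opening, from -1 (shut) to 1 (fully open), then the shift along the tool's x, y, z in cm, then the turn, a rotation vector about the tool's x, y, z in rad. In form: [grip, tx, ty, tz, ax, ay, az, grip, tx, ty, tz, ax, ay, az, ...]. A call has 1 to 12 rows; each row is the pose to reach, as a shift and turn from the pose commanded when the call began, along the tool's axes at that moment; what a row does not reach only later rows make up. A row lasts 1/10 s, in which the tool goes at most 50 mm and 8.59 degrees, less where a joint would pass 70% of its speed; a pose out of reach is approached as far as the arm can. A call with a gripper value outside its range is refused whole. The fingers move at their own pace and stop on an object; "squeeze" is the grip in N (left out, the last holds). Time passes only in rows, so rows that repeat a pose let the fingers close. It gives the time, the measured TCP pose, the force and the opening at its end, in the units of the state.
- env.sense(): the state, without advancing time (a new reading comes with each control period).
- env.grab_frame(name): name is "side" or "top" or "wrist"; returns (picture, depth): 420x560x3 uint8, red, green, blue; 420x560 float32, m along the optical axis (not along the pixel's ray), 0 where there is no reading.
- env.camera_info(name): a dict with "mtx" (3x3 intrinsics, pixels), "eye" and "orientation" of the camera in the world; the wrist camera has in their place "hand_eye" (4x4, takes a point from camera to tool coordinates, whose origin is the TCP and whose axes are the tool frame's). Camera axes: x right, y up, looking along -z (the intrinsics and any distortion apply to the point x, -y, -z); pixel columns grow to the right and rows downward; lengths in m; the calibration is good to about 2 mm. The wrist camera is an equidistant fisheye: a pixel r from the principal point sees the ray r / f radians off the axis. A picture is of the moment at which its call begins: read the wrist's pose just before it. camera_info takes no time and is no camera call.
- env.close_job(): hands the job in, once; it reports no verdict.
Trained networks look in the newest picture that a camera, given by its name, has taken for a name from the list of things; names that differ only in an ending like _2 or _b are one class to them, and where a whole thing is asked for, a point or a joint stands for the part that bears it (a point fixed in the world has none). Each returns a list of dicts, best first, with "score" (0 to 1); they miss things now and then, are a little off and sometimes report something else, mostly with a low value. They report only what shows in the picture. A call takes as long as a camera call.
- env.masks_of(name, camera): "region" (420x560 bool, what is visible of it) and "pixel" ([column, row] in pixels, amid what is visible of it).
The state is a dict: "t": time; "joint_positions": joint angles; "joint_velocities": joint speeds; "joint_torque": joint torques, N m; "eef_pos": TCP position; "tcp_rot": TCP orientation; "contact_force": force on the tool from outside, world axes, zero at the start; "moment": the same for the moment, N m; "width": opening from 0.0 (shut) to 1.0 (fully open).
Only numpy, scipy, OpenCV 4.12 (cv2) and the standard library are available. Lean on these libraries where they do the work, as an engineer would, in place of code of your own. Each camera call takes 0.05 s, during which the arm holds its last target.

### The job

Raise the lid of the cream block thermostat by its aluminium handle, then press the red knob of the folding stay down until the stay has gone past straight onto its stop, so that the lid stands locked open by itself. Leave the other things on the bench standing where they are.

Things in the scene. Friction and masses are not known exactly. Their poses are not given: they have to be found in the camera images.
- thermostat: Cream block thermostat, fixed to the bench, 180 (x) x 210 (y) x 100 mm (z), a blue display and buttons on its front, drilled aluminium block under its lid. Origin: centre of its underside, on the bench; its own x points from its front (display) to its rear (hinge), y to its left, z up.
- lid (a joint): Angle of the cream lid (185 x 210 x 16 mm, about 0.4 kg) about its rear top hinge: 0 closed (level), grows as the front edge rises and swings to the rear. 1.30 rad with the stay locked; 1.31, stay dead straight, is the most it can do: do not force it further. The hinge is stiff: let go above about 1.0 rad the lid stays for the moment, lower down it may fall shut.
- stay_elbow (a joint): Elbow angle of the folding stay: 0 with the lid closed (a V, elbow on top), about 1.0 rad at lid 1.1, 1.77 dead straight, 1.91 at its stop just past straight: locked. Friction keeps it from going over by itself. Pressing the elbow knob down with 3 to 10 N (lid at 1.0 or more) straightens it, lifts the lid the rest of the way and takes it past straight to the stop.
- lid_handle (a point): Middle of the aluminium handle bar on the lid's top near its front edge: a round bar 12 mm thick, 110 mm long along the lid's y, on a post at each end. Its centre is 40 mm above the lid's top face; 165 mm in front of the hinge and 52 mm above it along x and z when closed. The lid's front edge is 20 mm in front of the bar. The frame turns with the lid.
- lid_hinge (a point): Point on the lid's hinge axis, at its middle (the axis runs along the thermostat's y), 104 mm above the bench, at x = +90 mm of the thermostat. The frame turns with the lid.
- stay_knob (a point): Point on the axis of the red round knob at the stay's elbow: 16 mm thick, 40 mm long, sticking out to the thermostat's right (its y = -125 to -165 mm); this point is at y = -150 mm. In the thermostat's x, z it is at (-35, 158) mm with the lid closed, about (-21, 149) at lid 1.1 rad, (+2, 118) when locked; it moves on an arc of 84 mm radius about (-75, 84).
- stay_foot (a point): Lower pivot of the folding stay on the thermostat's right side, at x, y, z = (-75, -116, 84) mm of the thermostat. Two steel bars, 84 mm long and 12 mm wide each, run beside the lid (y = -114 to -123 mm) from here to the elbow and on to the lid, 60 mm from the hinge.
- tube_rack: Bystander: white tube rack 70 x 160 mm with 7 stoppered tubes, 105 mm tall; origin at the centre of its underside.
- oil_bottle: Bystander: amber bottle, 60 mm across, 130 mm tall; origin at the centre of its underside.
- beaker: Bystander: glass beaker, 70 mm across, 85 mm tall; origin at the centre of its underside.
- spatula: Bystander: steel spatula, 170 mm long, lying flat.
- timer: Bystander: grey timer 60 x 75 x 22 mm, lying flat; origin at the centre of its underside.
- dish: Bystander: white dish, 90 mm across, 18 mm high; origin at the centre of its underside.
- tip_case: Bystander: flat blue case 50 x 180 x 25 mm, behind the thermostat; origin at the centre of its underside.

How it is judged:
By the outcome, as a careful person would: the job done as asked, in the order asked, and still so for the second after the job is handed in, with the robot touching nothing.
It also fails if it takes over 48 s, if anything falls off the work surface, if the arm or the gripper's body presses on something with over 40 N, if the wrist force passes 120 N, or if a joint passes its speed limit or range.

## Working session

There is one attempt and no reset: what is moved stays moved. The work goes in short steps, Python scripts to look and compute and a tool call to move; the robot and the scene stay as the last step left them, time stands still between calls to the robot, and variables do not carry over. Pictures are saved under pics/ and viewed, and the job is handed in when it is done.

Besides the shell and the picture viewer there is one more tool, called after "Request:" as a command line: name --argument value ..., lists and objects as JSON in quotes. move_arm: Moves the arm, as the interface text tells. Its arguments: {"type":"object","properties":{"plan":{"type":"array"},"squeeze":{"type":"number"}},"required":["plan"]}

```bash
ls; mkdir -p pics
cat > h.py <<'E'
import numpy as np, cv2
from scipy.spatial.transform import Rotation as R
from rig import env
def snap(name,fn):
    p,d=env.grab_frame(name); cv2.imwrite('pics/'+fn,cv2.cvtColor(p,cv2.COLOR_RGB2BGR)); return p,d
E
python3 - <<'E'
from h import *
print(env.sense())
for n in ["side","top","wrist"]:
    print(env.camera_info(n))
p,d=snap("side","s0.png"); np.save('s0.npy',d)
for nm in ["thermostat","lid_handle","stay_knob"]:
    for r in env.masks_of(nm,"side")[:2]: print(nm,r["score"],r["pixel"],r["region"].sum())
p,d=snap("top","t0.png"); np.save('t0.npy',d)
for nm in ["thermostat","lid_handle","stay_knob"]:
    for r in env.masks_of(nm,"top")[:2]: print(nm,r["score"],r["pixel"],r["region"].sum()); np.save(f't_{nm}.npy',r["region"])
print(env.sense()['t'])
E
```

```text
pics
{'t': 0.0, 'joint_positions': array([-1.31138615e+00,  3.53667128e-01,  1.63414916e+00, -1.45425113e-05,
        1.15515162e+00, -2.35116478e-03]), 'joint_velocities': array([-0.0008491 , -0.00054612,  0.00057492, -0.00014117, -0.00070558,
       -0.00047257]), 'joint_torque': array([-3.28417635e-03, -6.05262208e+01, -3.42069983e+01, -1.30739531e-04,
        9.11899551e-03, -1.98966501e-05]), 'eef_pos': array([ 0.16163572, -0.60322077,  0.2092434 ]), 'tcp_rot': array([-1.5634796 ,  1.56942101,  1.83988027]), 'contact_force': array([-0.14833616, -0.05663674,  0.39263559]), 'moment': array([-0.05041082,  0.04565121, -0.00860765]), 'width': 1.000631458238516}
{'mtx': array([[381.39015211,   0.        , 281.55740706],
       [  0.        , 381.39015211, 212.83025466],
       [  0.        ,   0.        ,   1.        ]]), 'eye': array([0.09864516, 0.90883614, 0.79493203]), 'orientation': array([ 0.95333307, -0.02037959, -2.58906274])}
{'mtx': array([[446.74984335,   0.        , 268.5252819 ],
       [  0.        , 446.74984335, 211.53410229],
       [  0.        ,   0.        ,   1.  
[... 226 characters left out ...]
7641517],
       [  0.        ,   0.        ,   1.        ]]), 'hand_eye': array([[-4.09378173e-04,  2.67610887e-01, -9.63526982e-01,
        -1.63538351e-01],
       [ 9.99999733e-01,  6.92503993e-04, -2.32537811e-04,
         7.76170381e-04],
       [ 6.05016633e-04, -9.63526820e-01, -2.67611099e-01,
        -6.73757480e-02],
       [ 0.00000000e+00,  0.00000000e+00,  0.00000000e+00,
         1.00000000e+00]])}
thermostat 0.84 [297.0, 236.0] 5171
lid_handle 0.9 [291.6, 228.0] 3056
stay_knob 0.42 [320.7, 196.3] 142
thermostat 0.69 [237.5, 229.6] 6563
thermostat 0.16 [111.1, 225.7] 646
lid_handle 0.57 [237.4, 228.8] 6154
stay_knob 0.48 [132.2, 280.6] 838
stay_knob 0.44 [291.5, 243.5] 158
0.4
```

View pics/s0.png

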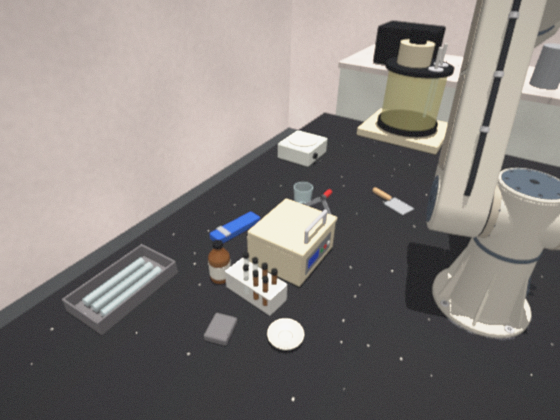

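View pics/t0.png

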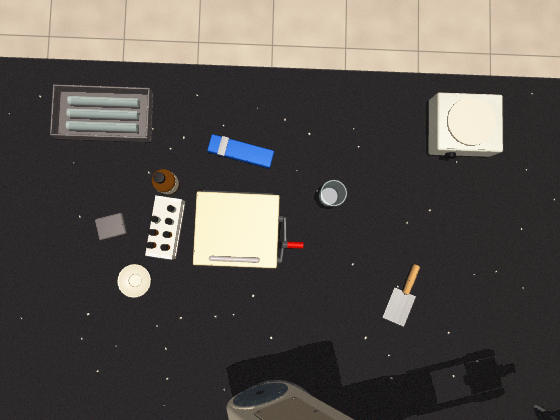

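```bash
cat >> h.py <<'E'
def proj_pts(cam,d,uv,z=None):
    ci=env.camera_info(cam); K=ci['mtx']; Rw=R.from_euler('xyz',ci['orientation']).as_matrix(); e=ci['eye']
    out=[]
    for u,v in uv:
        if z is None: dd=d[int(round(v)),int(round(u))]
        ray=np.array([(u-K[0,2])/K[0,0],-(v-K[1,2])/K[1,1],-1.])
        rw=Rw@ray
        s=(z-e[2])/rw[2] if z is not None else dd
        out.append(e+s*rw)
    return np.array(out)
E
python3 - <<'E'
from h import *
p=cv2.imread('pics/t0.png').astype(int); d=np.load('t0.npy')
ys,xs=np.mgrid[150:300,180:310]
b,g,r=p[...,0],p[...,1],p[...,2]
def cloud(m):
    vv,uu=np.nonzero(m); return np.c_[uu,vv],proj_pts("top",d,np.c_[uu,vv])
red=(r>120)&(g<60)&(b<60); red[:, :270]=0; red[:,310:]=0; red[:230]=0;red[260:]=0
uv,P=cloud(red); print('red',len(uv),np.median(P,0),P.min(0),P.max(0), cv2.minAreaRect(uv.astype(np.float32)))
# lid top
m=np.zeros(r.shape,bool); m[180:280,185:284]=1
m&=(r>190)&(b>100)
uv,P=cloud(m); k=np.abs(P[:,2]-np.median(P[:,2]))<0.006
print('lid z',np.median(P[:,2]),k.sum())
Q=P[k][:,:2].astype(np.float32); rc=cv2.minAreaRect(Q); print('lid rect',rc, cv2.boxPoints(rc))
m2=np.zeros(r.shape,bool); m2[250:268,200:270]=1
uv,P=cloud(m2); k=(P[:,2]>0.14); H=P[k]; print('handle',k.sum(),H.mean(0),H.min(0),H.max(0)); 
rc=cv2.minAreaRect(H[:,:2].astype(np.float32)); print(rc)
E
```

```text
red 87 [ 0.49736351 -0.02597329  0.16393544] [ 0.48836995 -0.04561233  0.15623533] [ 0.50290346 -0.00626726  0.16843568] ((295.0, 245.0), (6.0, 16.0), 90.0)
lid z 0.11914623773898692 5753
lid rect ((0.5303817987442017, 0.11898870021104813), (0.2078339010477066, 0.18310554325580597), 89.26632690429688) [[0.4375059  0.01625257]
 [0.62059647 0.01390796]
 [0.6232577  0.22172484]
 [0.44016713 0.22406945]]
handle 255 [0.4590488  0.11819776 0.19299105] [0.45128919 0.05934847 0.15621474] [0.49661793 0.17909824 1.23843298]
((0.45827028155326843, 0.11748175323009491), (0.043772220611572266, 0.1188381165266037), 17.051530838012695)
```

Run:
```python
import cv2
p=cv2.imread('pics/t0.png'); cv2.imwrite('pics/t0z.png',cv2.resize(p[140:300,120:320],None,fx=4,fy=3.7,interpolation=cv2.INTER_CUBIC)[:600,:800])
```

```text
(no output)
```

View pics/t0z.png

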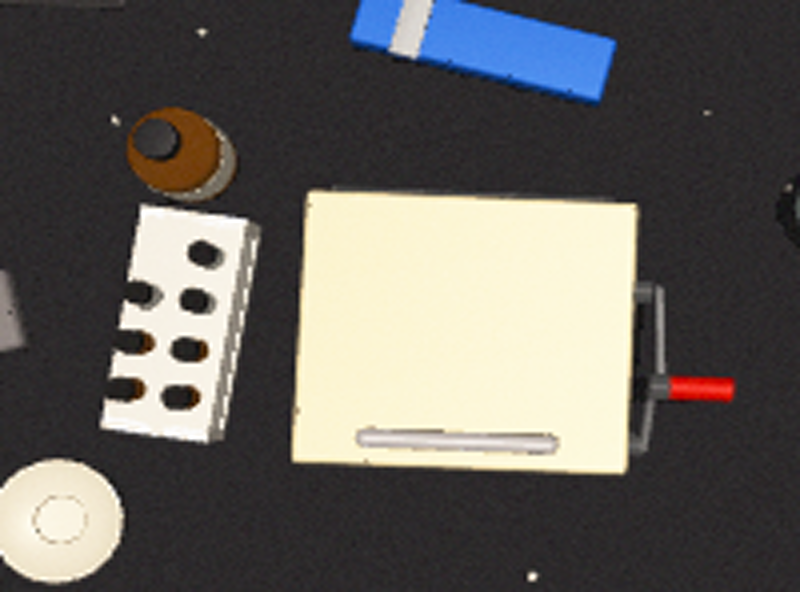

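```bash
cat >> h.py <<'E'
YAW=-0.0128
T0=np.array([0.5330,0.1190,0.0])
RT=R.from_euler('z',YAW).as_matrix()
def th(x,y,z): return T0+RT@np.array([x,y,z])/1000   # thermostat mm -> world
E
python3 - <<'E'
from h import *
p=cv2.imread('pics/t0.png').astype(int); d=np.load('t0.npy')
s=env.sense(); print(R.from_euler('xyz',s['tcp_rot']).as_matrix().round(3))
vv,uu=np.mgrid[250:268,200:270]; P=proj_pts("top",d,np.c_[uu.ravel(),vv.ravel()])
k=(P[:,2]>.15)&(P[:,2]<.17); H=P[k]; print(H.mean(0),H.min(0),H.max(0),np.polyfit(H[:,1],H[:,0],1))
print(th(-75,0,156),th(-35,-150,158))
pm=cv2.imread('pics/t0.png').astype(int)
# side view handle check
d2=np.load('s0.npy'); p2=cv2.imread('pics/s0.png').astype(int)
ci=env.camera_info('side')
E
```

```text
[[-0.     0.259 -0.966]
 [ 0.    -0.966 -0.259]
 [-1.    -0.     0.   ]]
[0.45798838 0.11964025 0.16348261] [0.45128919 0.05934847 0.15621474] [0.46390891 0.17909824 0.16904384] [0.0148101 0.4562165]
[0.45800614 0.11995997 0.156     ] [ 0.49608292 -0.03053972  0.158     ]
```

```bash
cat >> h.py <<'E'
def rel(p,Rt=None,p0=None,R0=None):
    s=env.sense()
    if R0 is None: R0=R.from_euler('xyz',s['tcp_rot']).as_matrix()
    if p0 is None: p0=s['eef_pos']
    t=R0.T@(np.asarray(p)-p0)*100
    a=np.zeros(3) if Rt is None else R.from_matrix(R0.T@Rt).as_rotvec()
    return np.r_[t,a].round(3)
def down(yaw_y): # tool down, tool y at world angle
    y=np.array([np.cos(yaw_y),np.sin(yaw_y),0]); x=np.array([0,0,-1.]); return np.c_[x,y,np.cross(x,y)]
E
python3 - <<'E'
from h import *
p=th(-75,0,156)
print(rel([p[0],p[1],0.26],down(YAW)))
E
```

```text
[ -5.    -62.226 -47.349  -1.296  -0.      0.   ]
```

Request:
move_arm --plan '[0.2,-5,-62.2,-47.3,-1.296,0,0,0.2,-5,-62.2,-47.3,-1.296,0,0,0.2,-5,-62.2,-47.3,-1.296,0,0,0.2,-5,-62.2,-47.3,-1.296,0,0,0.2,-5,-62.2,-47.3,-1.296,0,0,0.2,-5,-62.2,-47.3,-1.296,0,0,0.2,-5,-62.2,-47.3,-1.296,0,0,0.2,-5,-62.2,-47.3,-1.296,0,0,0.2,-5,-62.2,-47.3,-1.296,0,0,0.2,-5,-62.2,-47.3,-1.296,0,0,0.2,-5,-62.2,-47.3,-1.296,0,0,0.2,-5,-62.2,-47.3,-1.296,0,0]' --squeeze 40

```text
t: 1.6
eef_pos: [0.3889, -0.0475, 0.2489]
tcp_rot: [1.39, 1.569, -0.193]
contact_force: [1.0, -0.9, -0.3]
width: 0.602
```

Run:
```python
from h import *
p=th(-75,0,156)
print(rel([p[0],p[1],0.26],down(YAW)), env.sense())
```

```text
[-1.1050e+00  6.6890e+00 -1.6836e+01 -0.0000e+00  0.0000e+00 -1.0000e-03] {'t': 1.6, 'joint_positions': array([-1.25298629e-01, -7.11430348e-02,  2.04516381e+00, -1.05503930e-04,
        1.16614954e+00, -1.12255251e-01]), 'joint_velocities': array([ 1.26411381,  0.16258386, -0.22480885, -0.00338237,  0.05262166,
        1.25405576]), 'joint_torque': array([ -9.25361842, -32.25756168, -31.37586594,   0.18190138,
         0.40469904,  -2.04328559]), 'eef_pos': array([ 0.38894946, -0.04751522,  0.24889846]), 'tcp_rot': array([ 1.39041926,  1.56937068, -0.19337897]), 'contact_force': array([ 1.0154392 , -0.87748218, -0.31624652]), 'moment': array([-0.0342798 , -0.0161697 ,  0.02376649]), 'width': 0.6016504160310486}
```

Request:
move_arm --plan '[0.2,-1.1,6.0,-13,0,0,0,0.2,-1.1,6.0,-13,0,0,0,0.2,-1.1,6.0,-13,0,0,0,0.2,-1.1,6.0,-13,0,0,0,0.2,-1.1,6.0,-13,0,0,0,0.2,-1.1,6.0,-13,0,0,0]'

```text
t: 2.2
eef_pos: [0.4496, 0.079, 0.2591]
tcp_rot: [-1.009, 1.57, -2.593]
contact_force: [-0.0, 1.0, -1.4]
width: 0.603
```

Run:
```python
from h import *
p=th(-75,0,156)
print(rel([p[0],p[1],0.137],down(YAW)), env.sense()['eef_pos'])
snap('wrist','w1.png')
```

```text
[ 1.2203e+01  8.0000e-01 -4.1120e+00 -0.0000e+00  0.0000e+00  1.0000e-03] [0.44955458 0.07900874 0.25905126]
```

View pics/w1.png

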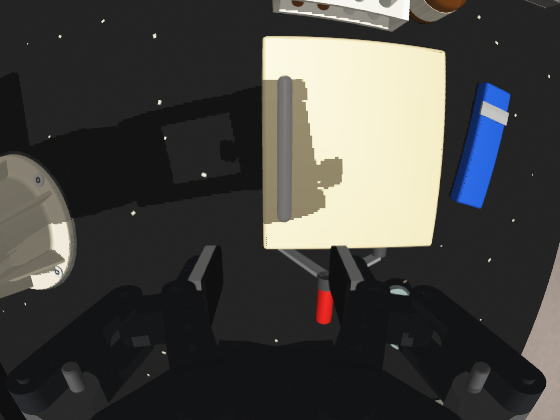

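Request:
move_arm --plan '[0.2,0,0.8,-4.1,0,0,0,0.2,5,0.8,-4.1,0,0,0,0.2,8,0.8,-4.1,0,0,0,0.2,10,0.8,-4.1,0,0,0,0.2,10,0.8,-4.1,0,0,0,0.2,10,0.8,-4.1,0,0,0]'

```text
t: 2.85
eef_pos: [0.4588, 0.1197, 0.1598]
tcp_rot: [-1.104, 1.571, -2.689]
contact_force: [0.4, -0.4, 0.3]
width: 0.6
```

Run:
```python
from h import *
p=th(-75,0,156)
s=env.sense()
print(rel([p[0],p[1],0.137],down(YAW)), s['eef_pos'],s['contact_force'])
snap('wrist','w2.png')
snap('side','s2.png')
# project predicted bar ends into wrist
ci=env.camera_info('wrist'); he=ci['hand_eye']; K=ci['mtx']
Rt=R.from_euler('xyz',s['tcp_rot']).as_matrix()
im=cv2.imread('pics/w2.png')
for y in (-55,0,55):
    q=Rt.T@(th(-75,y,156)-s['eef_pos']); c=np.linalg.inv(he)@np.r_[q,1]
    v=np.array([c[0],-c[1],-c[2]]); t=np.arctan2(np.hypot(v[0],v[1]),v[2]); f=K[0,0]*t/np.hypot(v[0],v[1])
    uv=(K[0,2]+f*v[0],K[1,2]+f*v[1]); print(uv); cv2.circle(im,tuple(int(round(a)) for a in uv),3,(0,255,0),1)
cv2.imwrite('pics/w2m.png',im)
```

```text
[ 2.279e+00 -7.600e-02 -2.400e-02 -2.000e-03  0.000e+00  0.000e+00] [0.4587664  0.11970737 0.15979121] [ 0.35209156 -0.42817006  0.30801507]
(np.float64(274.72455362048964), np.float64(320.77240907941564))
(np.float64(274.39965305618773), np.float64(239.63224968694226))
(np.float64(274.0656639657339), np.float64(138.98076182730244))
```

View pics/w2m.png

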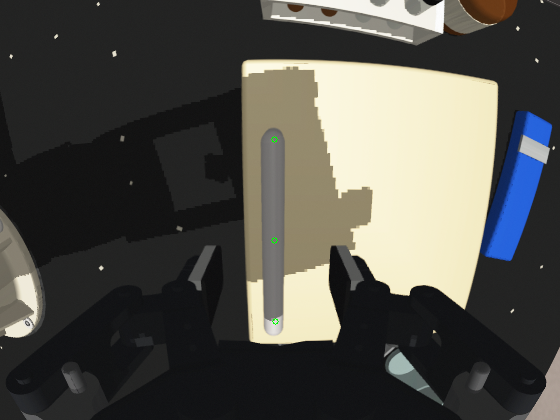

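View pics/s2.png

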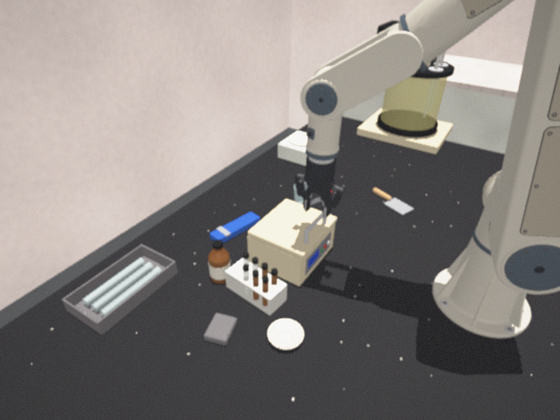

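Request:
move_arm --plan '[0.2,1.2,-0.1,0,0,0,0,0.2,2.2,-0.1,0,0,0,0,0.2,2.2,-0.1,0,0,0,0,-1,2.2,-0.1,0,0,0,0,-1,2.2,-0.1,0,0,0,0,-1,2.2,-0.1,0,0,0,0,-1,2.2,-0.1,0,0,0,0,-1,2.2,-0.1,0,0,0,0,-1,2.2,-0.1,0,0,0,0,-1,2.2,-0.1,0,0,0,0]' --squeeze 40

```text
t: 3.95
eef_pos: [0.4571, 0.1207, 0.1376]
tcp_rot: [-1.704, 1.57, 2.996]
contact_force: [-4.6, 0.8, 5.6]
width: 0.115
```

```bash
cat >> h.py <<'E'
def bar(t):
    return th(90-165*np.cos(t)+52*np.sin(t),0,104+52*np.cos(t)+165*np.sin(t))
E
python3 - <<'E'
from h import *
s=env.sense(); print(s['eef_pos'],s['tcp_rot'],s['contact_force'],s['moment'],s['width'])
b0=bar(0)
for t in np.arange(.1,1.2,.1): print(round(t,2),(100*(RT.T@(bar(t)-b0))).round(2))
E
```

```text
[0.4571264  0.12069518 0.13762969] [-1.70362634  1.56974369  2.99567593] [-4.58529849  0.77317434  5.6126913 ] [ 0.10482179  0.77744544 -0.00116433] 0.11535415572696056
0.1 [ 0.6  -0.    1.62]
0.2 [ 1.36 -0.    3.17]
0.3 [ 2.27 -0.    4.64]
0.4 [3.33 0.   6.01]
0.5 [ 4.51 -0.    7.27]
0.6 [5.82 0.   8.41]
0.7 [ 7.23 -0.    9.41]
0.8 [ 8.73  0.   10.26]
0.9 [10.32  0.   10.96]
1.0 [11.96 -0.   11.49]
1.1 [13.65 -0.   11.86]
```

Request:
move_arm --plan '[-1,-0.82,0.28,0,0,0,0,-1,-1.62,0.6,0,0,0,0,-1,-2.41,0.96,0,0,0,0,-1,-3.17,1.36,0,0,0,0,-1,-3.92,1.8,0,0,0,0,-1,-4.64,2.27,0,0,0,0,-1,-5.34,2.78,0,0,0,0,-1,-6.01,3.33,0,0,0,0,-1,-6.66,3.9,0,0,0,0,-1,-7.27,4.51,0,0,0,0,-1,-7.27,4.51,0,0,0,0]'

```text
t: 5.05
eef_pos: [0.5034, 0.12, 0.2119]
tcp_rot: [2.23, 1.571, 0.646]
contact_force: [-9.3, 1.5, 9.4]
width: 0.099
```

Run:
```python
from h import *
s=env.sense(); print(s['eef_pos'],s['tcp_rot'],s['contact_force'],s['moment'],s['width'])
b0=bar(.5)
for t in np.arange(.55,1.21,.05): print(round(t,2),(100*(RT.T@(bar(t)-b0))).round(2))
print(bar(.5)-[0,0,.0185])
snap('side','s3.png')
```

```text
[0.50336532 0.12001585 0.21186613] [2.23026927 1.57050462 0.64635398] [-9.30436763  1.50522038  9.40556058] [0.15506145 1.46712299 0.06394683] 0.09856703262808002
0.55 [0.64 0.   0.58]
0.6 [1.31 0.   1.13]
0.65 [2.   0.   1.65]
0.7 [2.72 0.   2.13]
0.75 [3.46 0.   2.58]
0.8 [4.22 0.   2.99]
0.85 [5.   0.   3.35]
0.9 [5.8  0.   3.68]
0.95 [6.62 0.   3.97]
1.0 [7.45 0.   4.22]
1.05 [8.29 0.   4.43]
1.1 [9.14 0.   4.59]
1.15 [ 9.99 -0.    4.71]
1.2 [10.85 -0.    4.79]
[0.50313145 0.11938234 0.21023951]
```

View pics/s3.png

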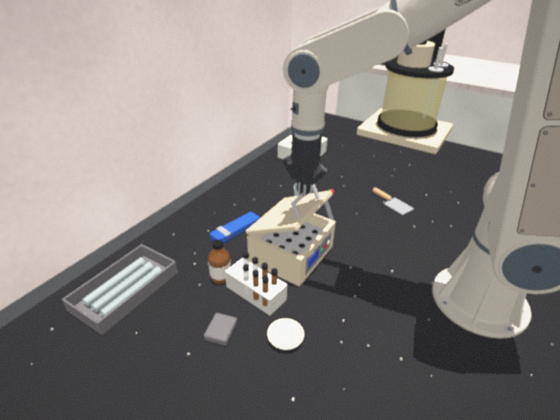

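Request:
move_arm --plan '[-1,-0.68,0.56,0,0,0,0,-1,-1.24,1.22,0,0,0,0,-1,-1.77,1.91,0,0,0,0,-1,-2.26,2.64,0,0,0,0,-1,-2.71,3.38,0,0,0,0,-1,-3.12,4.15,0,0,0,0,-1,-3.48,4.93,0,0,0,0,-1,-3.82,5.74,0,0,0,0,-1,-3.82,5.74,0,0,0,0]'

```text
t: 6.0
eef_pos: [0.5615, 0.1193, 0.2486]
tcp_rot: [1.731, 1.57, 0.147]
contact_force: [-0.7, 0.1, 0.0]
width: 0.002
```

Run:
```python
from h import *
s=env.sense(); print(s['eef_pos'],s['tcp_rot'],s['contact_force'],s['moment'],s['width'])
print(bar(.9)-[0,0,.0185])
snap('side','s4.png');snap('wrist','w4.png')
a=cv2.imread('pics/s4.png');a=cv2.resize(a[150:300,220:370],(400,400),interpolation=cv2.INTER_CUBIC);b=cv2.resize(cv2.imread('pics/w4.png'),(400,300))
b=cv2.copyMakeBorder(b,0,100,0,0,cv2.BORDER_CONSTANT)
cv2.imwrite('pics/c4.png',np.hstack([a,b]))
```

```text
[0.56154984 0.11931143 0.24857333] [1.73139826 1.56971854 0.14741474] [-0.74974214  0.1301172   0.03590379] [0.03838919 0.03294849 0.00925171] 0.001758416890139257
[0.56116505 0.11863947 0.24707266]
```

View pics/c4.png

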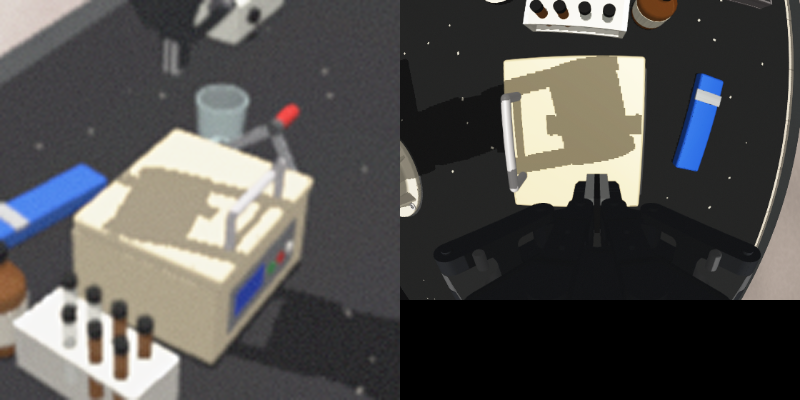

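```bash
cat >> h.py <<'E'
def tilt(t): # tool dir (sin t,0,-cos t) in thermostat frame, jaws in x-z plane
    x=RT@np.array([np.sin(t),0,-np.cos(t)]); y=RT@np.array([np.cos(t),0,np.sin(t)]); return np.c_[x,y,np.cross(x,y)]
def tcp(theta,t,depth=.022): return bar(theta)+tilt(t)[:,0]*depth
E
python3 - <<'E'
from h import *
Rt=tilt(.45); print(rel(tcp(0,.45,-.058),Rt))
E
```

```text
[  3.979 -12.737   0.059  -0.      0.      0.451]
```

Request:
move_arm --plan '[-0.45,0,-4,0,0,0,0.12,-0.45,1,-8,0,0,0,0.24,-0.45,3,-12,0,0,0,0.36,-0.45,4,-12.7,0,0,0,0.45,-0.45,4,-12.7,0,0,0,0.45,-0.45,4,-12.7,0,0,0,0.45,-0.45,4,-12.7,0,0,0,0.45]' --squeeze 90

```text
t: 6.8
eef_pos: [0.435, 0.1216, 0.2096]
tcp_rot: [1.573, 1.12, -0.011]
contact_force: [1.1, -0.5, 0.2]
width: 0.274
```

```bash
cat >> h.py <<'E'
def wproj(q,s):
    ci=env.camera_info('wrist'); he=ci['hand_eye']; K=ci['mtx']
    Rt=R.from_euler('xyz',s['tcp_rot']).as_matrix()
    c=np.linalg.inv(he)@np.r_[Rt.T@(q-s['eef_pos']),1]
    v=np.array([c[0],-c[1],-c[2]]); t=np.arctan2(np.hypot(v[0],v[1]),v[2]); f=K[0,0]*t/np.hypot(v[0],v[1])
    return (K[0,2]+f*v[0],K[1,2]+f*v[1])
E
python3 - <<'E'
from h import *
s=env.sense();print(s['eef_pos'],s['joint_positions'],s['width'],s['contact_force'])
print(rel(tcp(0,.45),tilt(.45)))
snap('wrist','w5.png');im=cv2.imread('pics/w5.png')
for y in (-55,0,55): cv2.circle(im,tuple(int(round(a)) for a in wproj(th(-75,y,156),s)),3,(0,255,0),1)
cv2.imwrite('pics/w5m.png',im); snap('side','s5.png')
E
```

```text
[0.43500665 0.12156937 0.20959899] [ 0.41496106 -0.13989456  2.28956803 -0.32445245  0.60106488  0.66051916] 0.27405295749928016 [ 1.06270927 -0.45846947  0.24022075]
[ 8.027e+00 -2.690e-01  1.370e-01 -1.000e-03 -1.000e-03 -1.000e-03]
```

View pics/w5m.png

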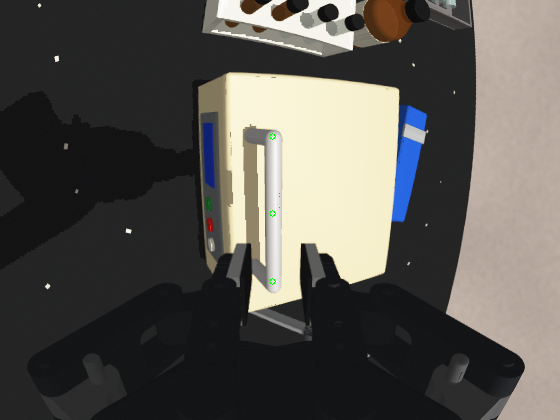

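Request:
move_arm --plan '[-0.45,0,-0.25,0.1,0,0,0,-0.45,3,-0.25,0.1,0,0,0,-0.45,6,-0.25,0.1,0,0,0,-0.45,7.5,-0.25,0.1,0,0,0,-0.45,8,-0.25,0.1,0,0,0,-0.45,8,-0.25,0.1,0,0,0,-0.45,8,-0.25,0.1,0,0,0]'

```text
t: 7.6
eef_pos: [0.466, 0.1195, 0.1357]
tcp_rot: [1.571, 1.12, -0.013]
contact_force: [0.2, -0.2, 1.4]
width: 0.273
```

Run:
```python
from h import *
s=env.sense();print(s['eef_pos'],s['joint_positions'],s['width'],s['contact_force'])
print(rel(tcp(0,.45),tilt(.45)))
snap('wrist','w6.png');im=cv2.imread('pics/w6.png')
for y in (-55,0,55): cv2.circle(im,tuple(int(round(a)) for a in wproj(th(-75,y,156),s)),3,(0,255,0),1)
a=snap('side','s6.png');a=cv2.imread('pics/s6.png');a=cv2.resize(a[150:300,220:370],(400,400),interpolation=cv2.INTER_CUBIC);b=cv2.resize(im,(400,300))
b=cv2.copyMakeBorder(b,0,100,0,0,cv2.BORDER_CONSTANT)
cv2.imwrite('pics/c6.png',np.hstack([a,b]))
```

```text
[0.46604799 0.11947615 0.13565396] [ 0.37182556  0.05572656  2.32348749 -0.4601016   0.37706566  0.78174111] 0.27267488363512643 [ 0.22062162 -0.15697968  1.40948672]
[ 0.018  0.16  -0.038 -0.001  0.    -0.   ]
```

View pics/c6.png

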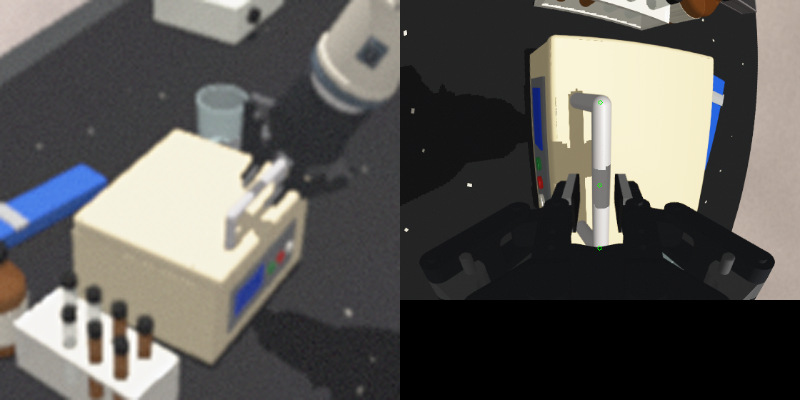

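Request:
move_arm --plan '[-0.45,0,0.12,0,0,0,0,-1,0,0.12,0,0,0,0,-1,0,0.12,0,0,0,0,-1,0,0.12,0,0,0,0,-1,0,0.12,0,0,0,0,-1,0,0.12,0,0,0,0]' --squeeze 90

```text
t: 8.3
eef_pos: [0.4681, 0.1198, 0.1372]
tcp_rot: [1.573, 1.118, -0.011]
contact_force: [-2.8, -2.6, 10.8]
width: 0.093
```

Run:
```python
from h import *
s=env.sense();print(s['eef_pos'],s['joint_positions'],s['width'],s['contact_force'],s['moment'])
print(rel(tcp(0,.45),tilt(.45)))
p0=tcp(0,.45)
for th_ in np.arange(.05,.61,.05):
    t=.45-.8*th_
    print(round(th_,2), rel(tcp(th_,t),tilt(t),p0,tilt(.45)))
```

```text
[0.46807032 0.11978531 0.13716205] [ 0.37059343  0.05514462  2.32045964 -0.4583319   0.37752206  0.77823644] 0.0929143649083809 [-2.81007062 -2.55820875 10.81472299] [-0.41824237 -0.17125099 -0.2277375 ]
[ 0.066 -0.087 -0.005 -0.    -0.001 -0.003]
0.05 [-0.616  0.52   0.    -0.    -0.    -0.04 ]
0.1 [-1.205  1.071  0.     0.     0.    -0.08 ]
0.15 [-1.765  1.65  -0.    -0.     0.    -0.12 ]
0.2 [-2.294  2.257  0.    -0.    -0.    -0.16 ]
0.25 [-2.791  2.889 -0.    -0.    -0.    -0.2  ]
0.3 [-3.256  3.544  0.    -0.     0.    -0.24 ]
0.35 [-3.686  4.222  0.    -0.    -0.    -0.28 ]
0.4 [-4.08  4.92  0.   -0.   -0.   -0.32]
0.45 [-4.439  5.637 -0.     0.    -0.    -0.36 ]
0.5 [-4.761  6.371  0.     0.    -0.    -0.4  ]
0.55 [-5.044  7.119 -0.     0.    -0.    -0.44 ]
0.6 [-5.289  7.88  -0.    -0.    -0.    -0.48 ]
```

Request:
move_arm --plan '[-1,-0.62,0.52,0,0,0,-0.04,-1,-1.2,1.07,0,0,0,-0.08,-1,-1.77,1.65,0,0,0,-0.12,-1,-2.29,2.26,0,0,0,-0.16,-1,-2.79,2.89,0,0,0,-0.2,-1,-3.26,3.54,0,0,0,-0.24,-1,-3.69,4.22,0,0,0,-0.28,-1,-4.08,4.92,0,0,0,-0.32,-1,-4.08,4.92,0,0,0,-0.32]'

```text
t: 9.2
eef_pos: [0.4942, 0.1194, 0.194]
tcp_rot: [1.576, 1.442, -0.008]
contact_force: [1.7, 2.4, -4.5]
width: 0.092
```

Run:
```python
from h import *
s=env.sense();print(s['eef_pos'],s['joint_positions'],s['width'],s['contact_force'],s['moment'])
t=.45-.32
print(tcp(.4,t),rel(tcp(.4,t),tilt(t)))
print(bar(.4),wproj(bar(.4),s))
snap('wrist','w7.png')
p0=tcp(.4,t)
for th_ in np.arange(.45,1.16,.05):
    t=.45-.8*th_
    print(round(th_,2), rel(tcp(th_,t),tilt(t),p0,tilt(.13)))
```

```text
[0.49423786 0.11937805 0.19402728] [ 0.25833734  0.12042803  1.98699543 -0.04297675  0.91012375  0.29629349] 0.09190883678586093 [ 1.71968342  2.40775972 -4.46194522] [0.45066268 0.18639264 0.00909927]
[0.49412983 0.11949757 0.19433484] [-0.032 -0.007 -0.012 -0.001 -0.001  0.001]
[0.49127811 0.11953407 0.2161492 ] (np.float64(275.739598005054), np.float64(259.934716341436))
0.45 [-0.566  0.568 -0.     0.    -0.    -0.04 ]
0.5 [-1.102  1.163  0.     0.    -0.    -0.08 ]
0.55 [-1.606  1.784 -0.     0.     0.    -0.12 ]
0.6 [-2.078  2.429 -0.    -0.     0.    -0.16 ]
0.65 [-2.517  3.097  0.    -0.     0.    -0.2  ]
0.7 [-2.92   3.786 -0.    -0.    -0.    -0.24 ]
0.75 [-3.288  4.494 -0.    -0.     0.    -0.28 ]
0.8 [-3.619  5.22  -0.     0.    -0.    -0.32 ]
0.85 [-3.913  5.96  -0.     0.     0.    -0.36 ]
0.9 [-4.168  6.714 -0.    -0.     0.    -0.4  ]
0.95 [-4.385  7.48  -0.     0.    -0.    -0.44 ]
1.0 [-4.562  8.255 -0.     0.    -0.    -0.48 ]
1.05 [-4.7    9.037 -0.     0.    -0.    -0.52 ]
1.1 [-4.797  9.825  0.     0.    -0.    -0.56 ]
1.15 [-4.855 10.616  0.     0.    -0.    -0.6  ]
```

View pics/w7.png

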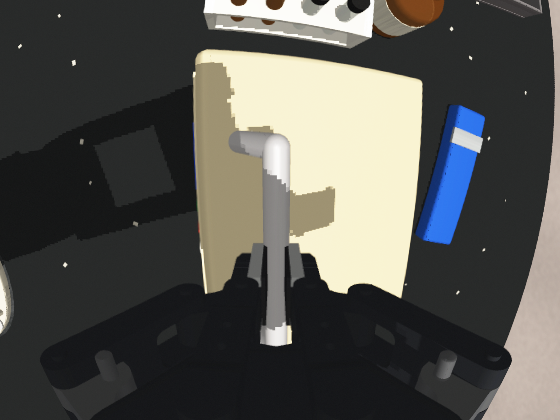

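Bar is held at column 276, tracking perfectly with low force. Continue.

Request:
move_arm --plan '[-1,-0.57,0.57,0,0,0,-0.04,-1,-1.1,1.16,0,0,0,-0.08,-1,-1.6,1.78,0,0,0,-0.12,-1,-2.08,2.43,0,0,0,-0.16,-1,-2.52,3.1,0,0,0,-0.2,-1,-2.92,3.79,0,0,0,-0.24,-1,-3.29,4.49,0,0,0,-0.28,-1,-3.62,5.22,0,0,0,-0.32,-1,-3.62,5.22,0,0,0,-0.32]'

```text
t: 10.15
eef_pos: [0.5407, 0.1188, 0.2365]
tcp_rot: [-1.572, 1.38, 3.127]
contact_force: [-2.0, 0.9, 4.1]
width: 0.092
```

Run:
```python
from h import *
s=env.sense();print(s['eef_pos'],s['joint_positions'],s['width'],s['contact_force'],s['moment'])
t=.45-.64
print(tcp(.8,t),rel(tcp(.8,t),tilt(t)))
p0=tcp(.8,t);R0=tilt(t)
for th_ in np.arange(.85,1.21,.05):
    t=.45-.8*th_
    print(round(th_,2), rel(tcp(th_,t),tilt(t),p0,R0))
```

```text
[0.5407403  0.11881317 0.23653479] [0.18848341 0.32915811 1.62161036 0.03889327 1.37778433 0.19064911] 0.0920990919412676 [-1.95796577  0.9219777   4.1203699 ] [ 0.35564778  0.39660295 -0.0139125 ]
[0.54119034 0.11889516 0.23698841] [-0.053  0.035 -0.009 -0.    -0.     0.001]
0.85 [-0.512  0.611  0.    -0.     0.    -0.04 ]
0.9 [-0.991  1.246  0.    -0.     0.    -0.08 ]
0.95 [-1.438  1.905  0.    -0.     0.    -0.12 ]
1.0 [-1.85   2.584  0.    -0.    -0.    -0.16 ]
1.05 [-2.226  3.284  0.    -0.     0.    -0.2  ]
1.1 [-2.567  4.001  0.    -0.     0.    -0.24 ]
1.15 [-2.87   4.734  0.    -0.     0.    -0.28 ]
1.2 [-3.136  5.481  0.    -0.     0.    -0.32 ]
```

Request:
move_arm --plan '[-1,-0.51,0.61,0,0,0,-0.04,-1,-0.99,1.25,0,0,0,-0.08,-1,-1.44,1.9,0,0,0,-0.12,-1,-1.85,2.58,0,0,0,-0.16,-1,-2.23,3.28,0,0,0,-0.2,-1,-2.57,4.0,0,0,0,-0.24,-1,-2.87,4.73,0,0,0,-0.28,-1,-2.87,4.73,0,0,0,-0.28]'

```text
t: 10.95
eef_pos: [0.5918, 0.1181, 0.2556]
tcp_rot: [-1.57, 1.098, 3.129]
contact_force: [-2.6, 1.1, 5.2]
width: 0.089
```

Run:
```python
from h import *
s=env.sense();print(s['eef_pos'],s['joint_positions'],s['width'],s['contact_force'],s['moment'])
t=.45-.92
print(tcp(1.15,t),rel(tcp(1.15,t),tilt(t)))
snap('side','s8.png');snap('wrist','w8.png');snap('top','t8.png')
a=cv2.imread('pics/s8.png');a=cv2.resize(a[130:280,220:370],(400,400),interpolation=cv2.INTER_CUBIC);b=cv2.resize(cv2.imread('pics/w8.png'),(400,300))
b=cv2.copyMakeBorder(b,0,100,0,0,cv2.BORDER_CONSTANT)
cv2.imwrite('pics/c8.png',np.hstack([a,b]))
```

```text
[0.59176537 0.11812052 0.25559808] [0.15005315 0.57121    1.27825692 0.0751016  1.7588476  0.15960487] 0.0893883709657814 [-2.57669783  1.1430344   5.21346895] [ 0.19606747  0.87038893 -0.07980245]
[0.59309488 0.11823074 0.25623289] [-0.117  0.089 -0.013 -0.     0.     0.003]
```

View pics/c8.png

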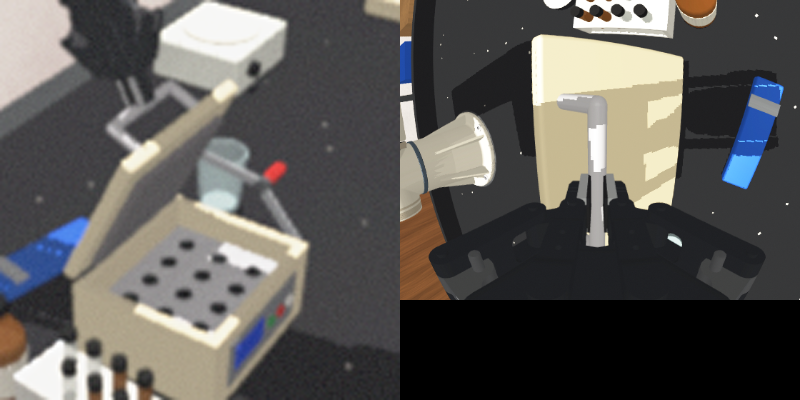

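View pics/t8.png

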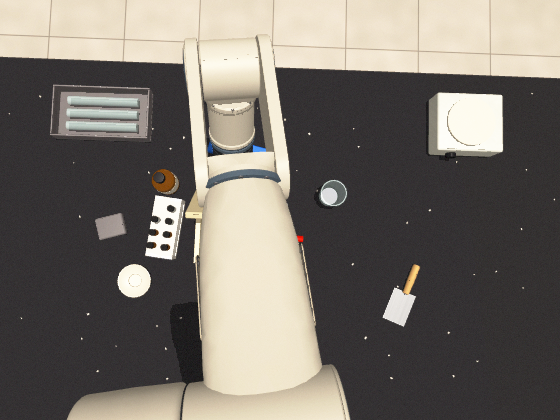

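Request:
move_arm --plan '[-0.5,0,0,0,0,0,0,-0.5,0,0,0,0,0,0,-0.5,0,0,0,0,0,0,-0.5,0,0,0,0,0,0,-0.5,-1,0,0,0,0,0,-0.5,-2.5,0,0,0,0,0,-0.5,-4.5,0,0,0,0,0,-0.5,-7,0,0,0,0,0,-0.5,-9,0,0,0,0,0,-0.5,-9,0,0,0,0,0]'

```text
t: 12.1
eef_pos: [0.6349, 0.1173, 0.3386]
tcp_rot: [-1.572, 1.106, 3.127]
contact_force: [-0.2, -0.8, -0.6]
width: 0.246
```

Run:
```python
from h import *
s=env.sense();print(s['eef_pos'],s['joint_positions'],s['width'],s['contact_force'],s['moment'])
snap('side','s9.png');snap('wrist','w9.png')
a=cv2.imread('pics/s9.png');a=cv2.resize(a[130:280,220:370],(400,400),interpolation=cv2.INTER_CUBIC);b=cv2.resize(cv2.imread('pics/w9.png'),(400,300))
b=cv2.copyMakeBorder(b,0,100,0,0,cv2.BORDER_CONSTANT)
cv2.imwrite('pics/c9.png',np.hstack([a,b]))
# next target: over knob, tool down, tool y = +y world
Rt=down(np.pi/2+YAW)
print(rel([s['eef_pos'][0]-.04,.118,.40],down(YAW)))
k=th(-21,-155,149); print('knob',k)
print(rel([k[0],k[1],.36],Rt))
print(np.arccos(1))
```

```text
[0.63493002 0.11733742 0.33858819] [0.14117123 0.59586941 1.05993976 0.07484204 1.94499143 0.16532994] 0.24619129877845877 [-0.15621939 -0.75763881 -0.55875823] [ 0.00995464 -0.23229704  0.05985246]
[-4.005 -6.32  -0.023 -0.    -0.     0.47 ]
knob [ 0.51001777 -0.03571851  0.149     ]
[  3.312 -11.902  15.459  -1.54   -0.368   0.368]
0.0
```

View pics/c9.png

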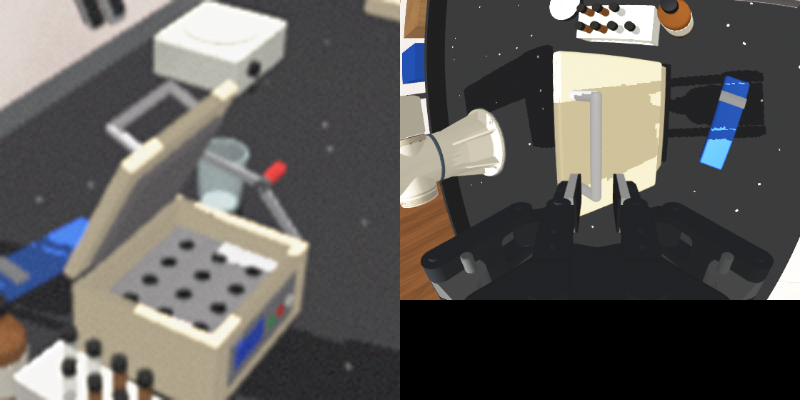

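Request:
move_arm --plan '[-1,1,-2,2,0,0,0.1,-1,1.5,-5,6,-0.5,-0.12,0.2,-1,3.3,-11.9,15.4,-1.54,-0.368,0.368,-1,3.3,-11.9,15.4,-1.54,-0.368,0.368,-1,3.3,-11.9,15.4,-1.54,-0.368,0.368,-1,3.3,-11.9,15.4,-1.54,-0.368,0.368,-1,3.3,-11.9,15.4,-1.54,-0.368,0.368,-1,3.3,-11.9,15.4,-1.54,-0.368,0.368,-1,3.3,-11.9,15.4,-1.54,-0.368,0.368,-1,3.3,-11.9,15.4,-1.54,-0.368,0.368,-1,3.3,-11.9,15.4,-1.54,-0.368,0.368,-1,3.3,-11.9,15.4,-1.54,-0.368,0.368]'

```text
t: 13.4
eef_pos: [0.5088, -0.0349, 0.3592]
tcp_rot: [2.402, 1.569, 2.396]
contact_force: [0.3, -0.1, 0.1]
width: -0.003
```

Run:
```python
from h import *
s=env.sense();print(s['eef_pos'],s['tcp_rot'],s['joint_positions'],s['joint_velocities'].round(2),s['width'],s['contact_force'])
Rt=down(np.pi/2+YAW)
k=th(-21,-155,149); 
print(rel([k[0],k[1],.25],Rt))
```

```text
[ 0.50875503 -0.03494978  0.35923869] [2.40229463 1.56928949 2.39584366] [-7.22012597e-02  5.65847321e-02  1.67723944e+00  9.52355481e-04
  1.40894631e+00 -1.63670063e+00] [-0.13 -0.11  0.12  0.19 -0.19 -1.13] -0.002812674353256144 [ 0.32484935 -0.05861712  0.13399656]
[ 1.0924e+01 -8.7000e-02  1.3900e-01  6.0000e-03 -1.0000e-03 -1.0000e-03]
```

Request:
move_arm --plan '[-1,4,-0.1,0.1,0,0,0,-1,8,-0.1,0.1,0,0,0,-1,11,-0.1,0.1,0,0,0,-1,13.5,-0.1,0.1,0,0,0,-1,13.5,-0.1,0.1,0,0,0]'

```text
t: 13.9
eef_pos: [0.5073, -0.0358, 0.2212]
tcp_rot: [3.071, 1.562, 3.059]
contact_force: [-0.4, -0.1, -0.0]
width: 0.004
```

Run:
```python
from h import *
s=env.sense();print(s['eef_pos'],s['width'],s['contact_force'])
snap('side','s10.png');snap('wrist','w10.png')
im=cv2.imread('pics/w10.png')
def kn(lam): pass
for y in (-125,-150,-165): cv2.circle(im,tuple(int(round(a)) for a in wproj(th(-21,y,149),s)),3,(0,255,0),1)
a=cv2.imread('pics/s10.png');a=cv2.resize(a[130:280,220:370],(400,400),interpolation=cv2.INTER_CUBIC);b=cv2.resize(im,(400,300))
b=cv2.copyMakeBorder(b,0,100,0,0,cv2.BORDER_CONSTANT)
cv2.imwrite('pics/c10.png',np.hstack([a,b]))
Rt=down(np.pi/2+YAW)
k=th(-21,-155,157); print(k,rel(k,Rt))
```

```text
[ 0.50730023 -0.03582235  0.2212323 ] 0.0036823320866883552 [-0.44595538 -0.07774016 -0.0486047 ]
[ 0.51001777 -0.03571851  0.157     ] [ 6.815e+00  2.400e-02 -4.000e-03  1.000e-03 -2.000e-03 -0.000e+00]
```

View pics/c10.png

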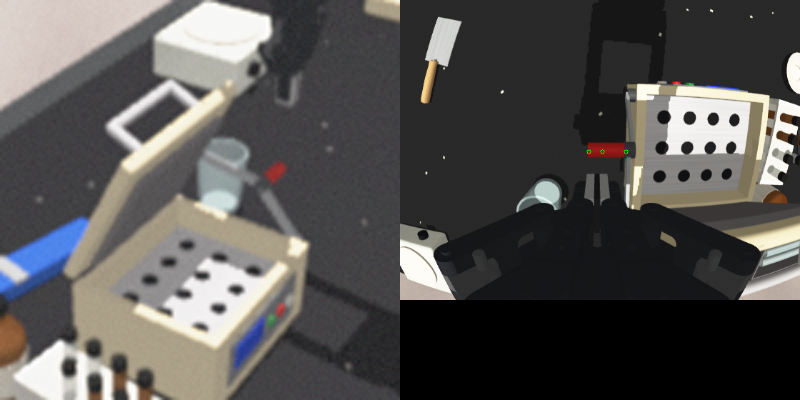

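Request:
move_arm --plan '[-1,4,0,0,0,0,0,-1,6.3,0,0,0,0,0,-1,6.8,0,0,0,0,0,-1,7,0,0.2,0,0,0,-1,7.3,0,0.45,0,0,0,-1,7.6,0,0.7,0,0,0,-1,7.9,0,1,0,0,0,-1,8.2,0,1.25,0,0,0,-1,8.5,0,1.5,0,0,0,-1,8.5,0,1.5,0,0,0]'

```text
t: 15.0
eef_pos: [0.526, -0.0363, 0.1399]
tcp_rot: [2.962, 1.57, 2.95]
contact_force: [-0.6, -0.7, -0.1]
width: -0.001
```

Run:
```python
from h import *
s=env.sense();print(s['eef_pos'],s['width'],s['contact_force'],s['moment'])
print('in th',RT.T@(s['eef_pos']-T0)*1000)
snap('side','s11.png');snap('wrist','w11.png')
im=cv2.imread('pics/w11.png')
a=cv2.imread('pics/s11.png');a=cv2.resize(a[130:280,220:370],(400,400),interpolation=cv2.INTER_CUBIC);b=cv2.resize(im,(400,300))
b=cv2.copyMakeBorder(b,0,100,0,0,cv2.BORDER_CONSTANT)
cv2.imwrite('pics/c11.png',np.hstack([a,b]))
k=th(2,-155,126); print(rel(k))
```

```text
[ 0.52598281 -0.03625163  0.13994461] -0.0013621116172400417 [-0.5704051  -0.71311721 -0.1209389 ] [ 0.02007202  0.03201049 -0.00990043]
in th [  -5.02944893 -155.32872926  139.94461083]
[1.42  0.031 0.726 0.    0.    0.   ]
```

View pics/c11.png

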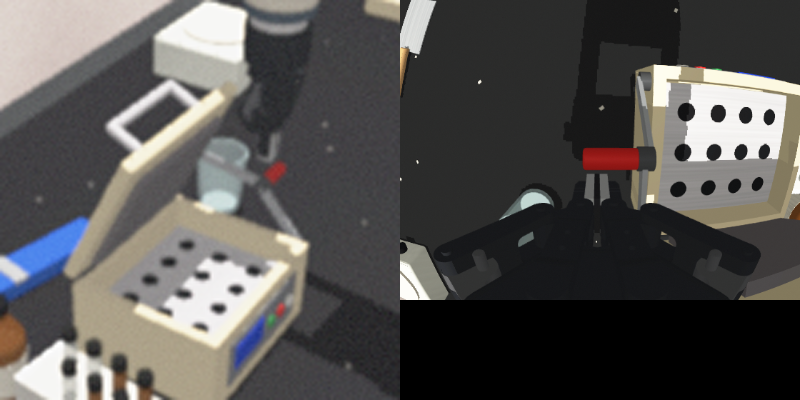

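Run:
```python
from h import *
s=env.sense()
im=cv2.imread('pics/w11.png')
hsv=cv2.cvtColor(im,cv2.COLOR_BGR2HSV); m=((hsv[...,0]<8)|(hsv[...,0]>172))&(hsv[...,1]>150)&(hsv[...,2]>70); m[:190]=0;m[260:]=0;m[:,:230]=0;m[:,350:]=0
v,u=np.nonzero(m); print('red bbox',u.min(),u.max(),v.min(),v.max())
for a in (.95,.9,.878,.85,.8,.7,.6):
    x,z=-75+84*np.cos(a),84+84*np.sin(a)
    print(a,round(x,1),round(z,1),[np.round(wproj(th(x,y,z),s),1) for y in (-125,-165)])
print('tcp',wproj(s['eef_pos'],s))
cv2.imwrite('pics/w11z.png',cv2.resize(im[170:300,180:380],None,fx=4,fy=4,interpolation=cv2.INTER_CUBIC))
```

```text
red bbox 255 334 207 237
0.95 -26.1 152.3 [array([338.8, 214.2]), array([257.6, 214.3])]
0.9 -22.8 149.8 [array([337.5, 219.1]), array([257.9, 219.2])]
0.878 -21.3 148.6 [array([336.9, 221. ]), array([258.1, 221.2])]
0.85 -19.6 147.1 [array([336.2, 223.4]), array([258.3, 223.6])]
0.8 -16.5 144.3 [array([334.9, 227.2]), array([258.7, 227.4])]
0.7 -10.8 138.1 [array([332.4, 233.3]), array([259.4, 233.6])]
0.6 -5.7 131.4 [array([330. , 237.5]), array([260.1, 237.8])]
tcp (np.float64(277.21981248696375), np.float64(244.42009739467653))
```

View pics/w11z.png

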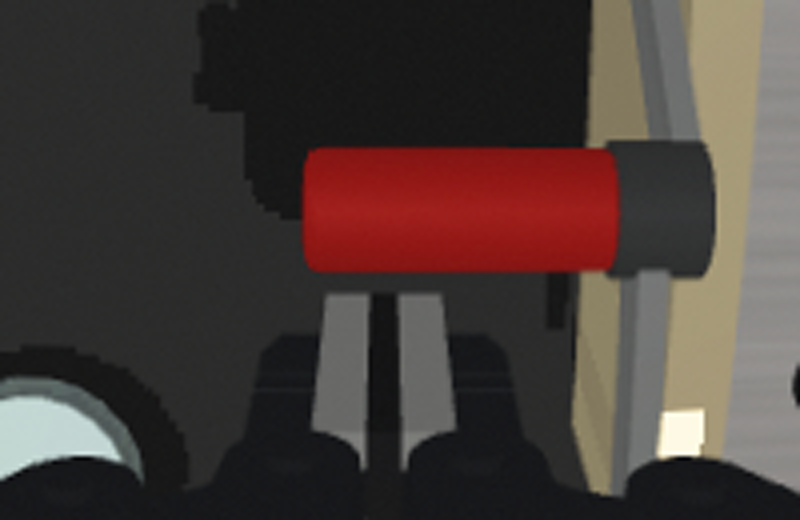

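Run:
```python
from h import *
s=env.sense()
p,d=env.grab_frame('wrist'); np.save('w12.npy',d); cv2.imwrite('pics/w12.png',p[...,::-1])
ci=env.camera_info('wrist'); he=ci['hand_eye']; K=ci['mtx']; Rt=R.from_euler('xyz',s['tcp_rot']).as_matrix()
def bp(u,v):
    dd=d[v,u]; a=(u-K[0,2]);b=(v-K[1,2]); r=np.hypot(a,b); t=r/K[0,0]
    dirv=np.array([np.sin(t)*a/r,np.sin(t)*b/r,np.cos(t)]); P=dirv/dirv[2]*dd
    q=he@np.array([P[0],-P[1],-P[2],1]); return q[:3]
for u,v in [(266,250),(266,246),(266,260),(266,270),(285,250),(285,260),(295,222),(295,212),(295,232),(280,222)]:
    q=bp(u,v); w=s['eef_pos']+Rt@q; print((u,v),round(float(d[v,u]),4),'tool mm',(q*1000).round(1),'th',(RT.T@(w-T0)*1000).round(1))
```

```text
(266, 250) 0.1412 tool mm [-32.9  -5.1 -11. ] th [ -16.2 -160.4  173.1]
(266, 246) 0.1462 tool mm [-27.7  -5.2 -10.7] th [ -15.9 -160.5  167.9]
(266, 260) 0.1297 tool mm [-44.5  -4.7 -11.7] th [ -16.9 -160.1  184.8]
(266, 270) 0.1215 tool mm [-53.2  -4.5 -11.5] th [ -16.7 -159.8  193.4]
(285, 250) 0.1411 tool mm [-32.9   3.2 -11. ] th [ -16.2 -152.1  173.1]
(285, 260) 0.1309 tool mm [-43.5   2.9 -11.2] th [ -16.4 -152.4  183.7]
(295, 222) 0.1592 tool mm [-12.5   8.6 -17.1] th [ -22.3 -146.7  152.7]
(295, 212) 0.1598 tool mm [-10.5   8.7 -21.6] th [ -26.8 -146.6  150.8]
(295, 232) 0.1594 tool mm [-13.6   8.7 -12.2] th [ -17.5 -146.7  153.8]
(280, 222) 0.1578 tool mm [-13.8   1.3 -17.5] th [ -22.7 -154.1  154. ]
```

Run:
```python
from h import *
d=np.load('w12.npy'); s=env.sense(); print(s['width'],s['eef_pos'],s['contact_force'])
for u in (262,266,270,276,285,289): print(u,[(v,round(float(d[v,u]),3)) for v in range(234,250)])
```

```text
0.0021640856006742153 [ 0.52580799 -0.03624576  0.14033601] [ 0.22095095 -0.54295684  1.09207074]
262 [(234, 0.16), (235, 0.161), (236, 0.161), (237, 0.163), (238, 0.325), (239, 0.324), (240, 0.326), (241, 0.325), (242, 0.325), (243, 0.15), (244, 0.148), (245, 0.146), (246, 0.145), (247, 0.144), (248, 0.143), (249, 0.143)]
266 [(234, 0.162), (235, 0.16), (236, 0.162), (237, 0.163), (238, 0.324), (239, 0.325), (240, 0.326), (241, 0.326), (242, 0.327), (243, 0.15), (244, 0.148), (245, 0.146), (246, 0.146), (247, 0.145), (248, 0.143), (249, 0.142)]
270 [(234, 0.161), (235, 0.16), (236, 0.161), (237, 0.164), (238, 0.326), (239, 0.325), (240, 0.325), (241, 0.326), (242, 0.327), (243, 0.148), (244, 0.147), (245, 0.147), (246, 0.145), (247, 0.144), (248, 0.143), (249, 0.0)]
276 [(234, 0.161), (235, 0.161), (236, 0.161), (237, 0.162), (238, 0.325), (239, 0.325), (240, 0.324), (241, 0.325), (242, 0.324), (243, 0.149), (244, 0.149), (245, 0.146), (246, 0.144), (247, 0.143), (248, 0.144), (249, 0.142)]
285 [(234, 0.158), (235, 0.161), (236, 0.162), (237, 0.163), (238, 0.324), (239, 0.325), (240, 0.325), (241, 0.326), (242, 0.326), (243, 0.15), (244, 0.148), (245, 0.145), (246, 0.145), (247, 0.144), (248, 0.143), (249, 0.142)]
289 [(234, 0.161), (235, 0.161), (236, 0.161), (237, 0.164), (238, 0.325), (239, 0.326), (240, 0.326), (241, 0.326), (242, 0.325), (243, 0.15), (244, 0.148), (245, 0.146), (246, 0.147), (247, 0.144), (248, 0.143), (249, 0.142)]
```

Request:
move_arm --plan '[-1,0,0,-0.8,0,0,0,-1,0,0,-1.6,0,0,0,-1,0,0,-1.6,0,0,0,-1,0.4,0,-1.6,0,0,0,-1,0.7,0,-1.6,0,0,0,-1,0.9,0,-1.5,0,0,0,-1,0.9,0,-1.5,0,0,0]'

```text
t: 15.85
eef_pos: [0.5119, -0.0361, 0.1316]
tcp_rot: [0.107, 1.57, 0.094]
contact_force: [1.5, 0.2, 3.6]
width: -0.001
```

```bash
cat > look.py <<'E'
from h import *
import sys
n=sys.argv[1]
s=env.sense();print(s['eef_pos'],s['contact_force'],s['moment'].round(2),s['t'])
print('tcp th',(RT.T@(s['eef_pos']-T0)*1000).round(1))
p,d=env.grab_frame('wrist'); im=np.ascontiguousarray(p[...,::-1]); cv2.imwrite(f'pics/w{n}.png',im)
hsv=cv2.cvtColor(im,cv2.COLOR_BGR2HSV); m=((hsv[...,0]<8)|(hsv[...,0]>172))&(hsv[...,1]>150)&(hsv[...,2]>60); m[:150]=0;m[300:]=0;m[:,:230]=0;m[:,350:]=0
v,u=np.nonzero(m); 
if len(v):
    k=(u<262)|(u>292); print('red bbox',u.min(),u.max(),v.min(),v.max(),'rows outside finger',v[u>300].min() if (u>300).any() else None,v[u>300].max() if (u>300).any() else None)
for a in (.9,.85,.8,.7,.6,.5,.4156):
    x,z=-75+84*np.cos(a),84+84*np.sin(a)
    print(a,round(x,1),round(z,1),[np.round(wproj(th(x,y,z),s),1).tolist() for y in (-125,-140,-165)])
snap('side',f's{n}.png')
a=cv2.imread(f'pics/s{n}.png');a=cv2.resize(a[130:280,220:370],(400,400),interpolation=cv2.INTER_CUBIC);b=cv2.resize(im[150:350,180:380],(400,400))
cv2.imwrite(f'pics/c{n}.png',np.hstack([a,b]))
E
python3 look.py 13
```

```text
[ 0.51194157 -0.03613019  0.13155158] [1.47184226 0.24648084 3.63473114] [-0.02 -0.28  0.02] 15.85
tcp th [ -19.1 -155.4  131.6]
red bbox 255 334 241 271 rows outside finger 241 271
0.9 -22.8 149.8 [[339.0, 251.2], [308.9, 251.6], [257.7, 251.7]]
0.85 -19.6 147.1 [[337.6, 254.9], [308.2, 255.3], [258.1, 255.4]]
0.8 -16.5 144.3 [[336.2, 258.0], [307.4, 258.5], [258.5, 258.6]]
0.7 -10.8 138.1 [[333.6, 262.8], [306.0, 263.3], [259.3, 263.4]]
0.6 -5.7 131.4 [[331.0, 265.8], [304.6, 266.2], [260.0, 266.3]]
0.5 -1.3 124.3 [[328.7, 267.1], [303.4, 267.5], [260.7, 267.6]]
0.4156 1.8 117.9 [[326.8, 267.0], [302.4, 267.4], [261.2, 267.5]]
```

View pics/c13.png

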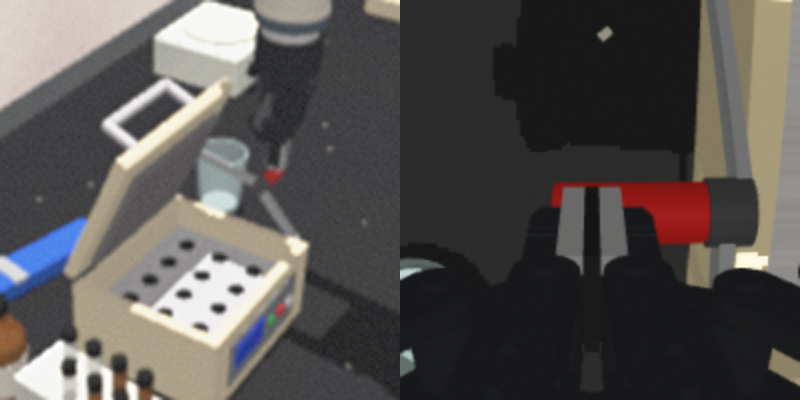

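Request:
move_arm --plan '[-1,0.3,0,0.2,0,0,0,-1,0.6,0,0.45,0,0,0,-1,0.95,0,0.75,0,0,0,-1,1.3,0,1.05,0,0,0,-1,1.65,0,1.3,0,0,0,-1,1.65,0,1.3,0,0,0]'

```text
t: 16.55
eef_pos: [0.5235, -0.0362, 0.114]
tcp_rot: [3.032, 1.569, 3.02]
contact_force: [-1.2, 0.4, -1.1]
width: 0.004
```

```bash
python3 look.py 14
```

```text
[ 0.52349617 -0.03618733  0.11402996] [-1.15660272  0.37511388 -1.07998532] [-0.    0.02  0.07] 16.55
tcp th [  -7.5 -155.3  114. ]
red bbox 256 334 245 275 rows outside finger 245 275
0.9 -22.8 149.8 [[347.9, 242.7], [313.6, 243.2], [254.8, 243.3]]
0.85 -19.6 147.1 [[346.1, 247.2], [312.6, 247.7], [255.4, 247.8]]
0.8 -16.5 144.3 [[344.4, 251.0], [311.7, 251.5], [255.9, 251.6]]
0.7 -10.8 138.1 [[341.0, 256.8], [309.9, 257.4], [256.9, 257.5]]
0.6 -5.7 131.4 [[337.8, 260.5], [308.1, 261.0], [257.8, 261.1]]
0.5 -1.3 124.3 [[334.8, 262.3], [306.6, 262.7], [258.7, 262.8]]
0.4156 1.8 117.9 [[332.5, 262.4], [305.3, 262.9], [259.3, 263.0]]
```

View pics/c14.png

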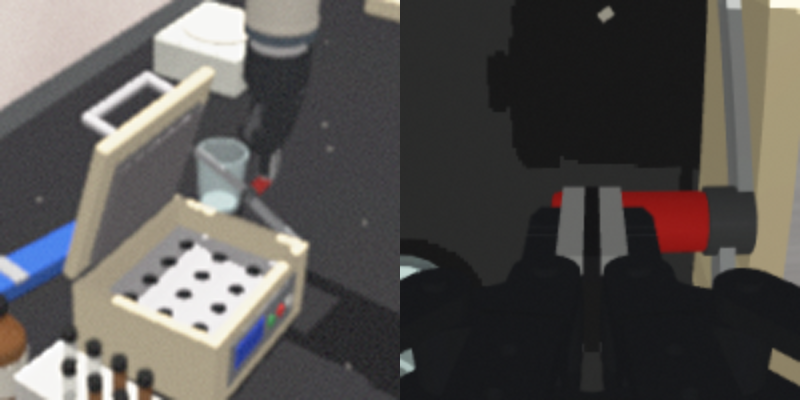

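Request:
move_arm --plan '[-1,0.35,0,0.22,0,0,0,-1,0.7,0,0.42,0,0,0,-1,1.0,0,0.6,0,0,0,-1,1.25,0,0.7,0,0,0,-1,1.25,0,0.7,0,0,0,-1,1.25,0,0.7,0,0,0]'

```text
t: 17.25
eef_pos: [0.5302, -0.0363, 0.1034]
tcp_rot: [3.051, 1.569, 3.039]
contact_force: [-9.3, 0.2, 20.0]
width: 0.001
```

```bash
python3 look.py 15
```

```text
[ 0.5301951  -0.03629186  0.10341652] [-9.3400607   0.17018262 20.00534159] [0.02 1.53 0.01] 17.25
tcp th [  -0.8 -155.3  103.4]
red bbox 255 334 243 273 rows outside finger 243 273
0.9 -22.8 149.8 [[354.8, 237.1], [317.3, 237.5], [252.9, 237.7]]
0.85 -19.6 147.1 [[352.6, 242.1], [316.2, 242.6], [253.5, 242.7]]
0.8 -16.5 144.3 [[350.5, 246.4], [315.0, 246.9], [254.1, 247.1]]
0.7 -10.8 138.1 [[346.5, 253.0], [312.9, 253.6], [255.3, 253.7]]
0.6 -5.7 131.4 [[342.8, 257.2], [310.9, 257.7], [256.4, 257.9]]
0.5 -1.3 124.3 [[339.4, 259.2], [309.0, 259.7], [257.4, 259.9]]
0.4156 1.8 117.9 [[336.7, 259.5], [307.6, 260.0], [258.2, 260.1]]
```

View pics/c15.png

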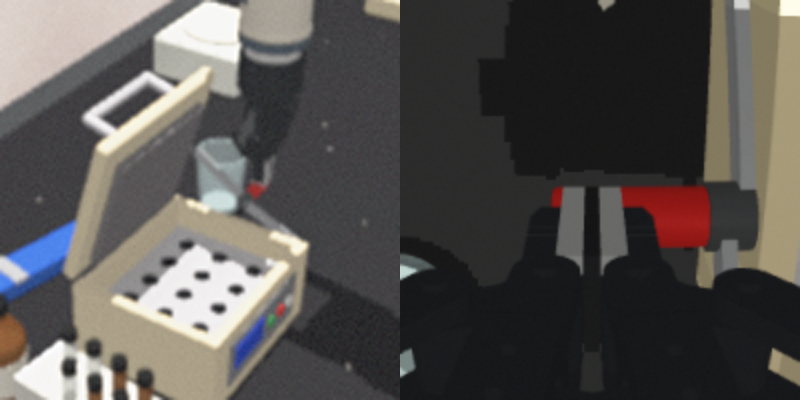

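Request:
move_arm --plan '[-1,-0.5,0,0,0,0,0,-1,-1.5,0,0,0,0,0,-1,-3,0,0,0,0,0,-1,-5,0,0,0,0,0,-1,-7,0,0,0,0,0,-1,-7,0,0,0,0,0]'

```text
t: 17.95
eef_pos: [0.5329, -0.0365, 0.1752]
tcp_rot: [-0.026, 1.567, -0.039]
contact_force: [0.8, -0.0, -0.4]
width: 0.003
```

```bash
python3 look.py 16
python3 - <<'E'
from h import *
s=env.sense();p,d=env.grab_frame('wrist');np.save('w16.npy',d);cv2.imwrite('pics/w16f.png',p[...,::-1])
ci=env.camera_info('wrist'); he=ci['hand_eye']; K=ci['mtx']; Rt=R.from_euler('xyz',s['tcp_rot']).as_matrix()
m=(p[...,0]>80)&(p[...,1]<50)&(p[...,2]<50); m[:100]=0;m[300:]=0;m[:,:230]=0;m[:,350:]=0
out=[]
for v,u in zip(*np.nonzero(m)):
    a=u-K[0,2];b=v-K[1,2];r=np.hypot(a,b);t=r/K[0,0];P=np.array([np.sin(t)*a/r,np.sin(t)*b/r,np.cos(t)])/np.cos(t)*d[v,u]
    out.append(RT.T@(s['eef_pos']+Rt@(he@np.array([P[0],-P[1],-P[2],1]))[:3]-T0)*1000)
o=np.array(out);print(len(o),np.percentile(o,[2,50,98],axis=0).round(1))
E
```

```text
[ 0.53290844 -0.03645816  0.17517589] [ 0.8405418  -0.02030609 -0.39323754] [-0.02 -0.03 -0.04] 17.95
tcp th [   1.9 -155.4  175.2]
red bbox 262 317 201 222 rows outside finger 201 222
0.9 -22.8 149.8 [[327.8, 189.6], [303.0, 189.5], [261.0, 189.5]]
0.85 -19.6 147.1 [[326.9, 193.7], [302.5, 193.6], [261.3, 193.6]]
0.8 -16.5 144.3 [[326.0, 197.4], [302.0, 197.4], [261.5, 197.4]]
0.7 -10.8 138.1 [[324.2, 203.6], [301.1, 203.6], [262.1, 203.6]]
0.6 -5.7 131.4 [[322.5, 208.3], [300.2, 208.3], [262.5, 208.3]]
0.5 -1.3 124.3 [[320.8, 211.4], [299.3, 211.4], [263.0, 211.5]]
0.4156 1.8 117.9 [[319.5, 213.0], [298.6, 213.0], [263.4, 213.1]]
1276 [[  -6.8 -165.5   -0. ]
 [  -1.  -147.   123.8]
 [  25.2 -127.9  126. ]]
```

View pics/c16.png

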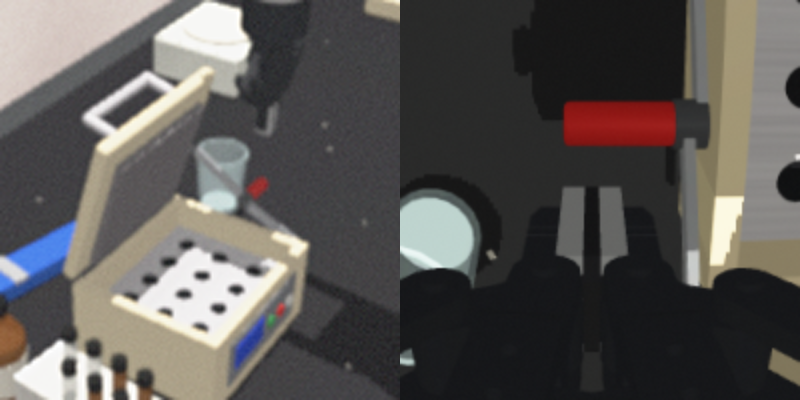

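Request:
move_arm --plan '[-1,-5,0,0,0,0,0,-1,-10,0,0,0,0,0,-1,-15,0,-2,0,0,0,-1,-18,-3,-5,0,0,0,-1,-18,-7,-8,0,0,0,-1,-18,-12,-8,0,0,0,-1,-18,-17,-8,0,0,0,-1,-18,-22,-8,0,0,0,-1,-18,-27,-8,0,0,0,-1,-18,-30,-8,0,0,0,-1,-18,-30,-8,0,0,0,-1,-18,-30,-8,0,0,0]'

```text
t: 19.3
eef_pos: [0.4468, -0.3354, 0.3508]
tcp_rot: [2.488, 1.567, 2.474]
contact_force: [-0.3, 0.4, -0.1]
width: 0.002
```

Run:
```python
from h import *
s=env.sense();print(s['t'],s['eef_pos'],s['contact_force'],s['joint_velocities'].round(2))
p,d=snap('top','t17.png');snap('side','s17.png')
m=(p[...,0]>120)&(p[...,1]<60)&(p[...,2]<60); m[:200]=0;m[300:]=0;m[:,:270]=0;m[:,320:]=0
vv,uu=np.nonzero(m);P=proj_pts('top',d,np.c_[uu,vv]);print(((P-T0)@RT*1000).round(1)[::8])
```

```text
19.3 [ 0.44677311 -0.33544955  0.35081861] [-0.31807898  0.44488876 -0.10937656] [ 0.03 -0.02  0.01  0.    0.    0.  ]
[[   8.1 -127.4  121.3]
 [   9.  -147.6  119.9]
 [   5.9 -134.9  123.2]
 [   6.7 -154.7  125.1]
 [   3.5 -137.5  123.3]
 [   4.3 -157.5  122.8]
 [   1.  -137.6  122.6]
 [  -2.  -127.6  123.9]
 [  -1.1 -147.7  123.3]
 [  -4.3 -130.4  120.5]
 [  -3.5 -150.3  123.3]]
```

View pics/t17.png

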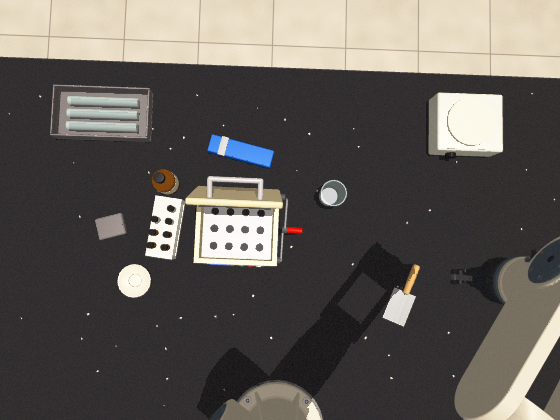

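View pics/s17.png

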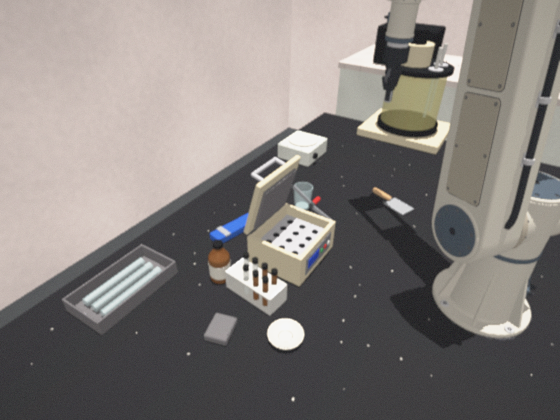

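```bash
python3 -c "
from h import *
print(env.close_job())"
```

```text
the job is handed in; nothing more can be done
None
```

The lid stands locked open on its stay, and the job was handed in at about 19.4 s of the 48 s allowed.

**First try failed.** I held the handle with the tool pointing straight down, and the bar slipped out somewhere past 0.5 rad. The lid fell shut. I took hold again with the tool tilted to follow the lid and a 90 N grip, raised it to about 1.14 rad and let go, and it stayed up.

**Knob press.** The wrist depth picture put the shut fingertips about 23 mm behind the stated tool point. So my first descent on the knob passed above it without touching. I corrected for that and pressed the knob down along its arc. The lid rose, and the force climbed to about 20 N down (with 9 N sideways), which I took to be the stop. That is above the 3 to 10 N given for pressing the knob.

**Last checks, with the arm clear of everything:**
- **Stay:** the knob's axis is at about x = +2 mm and z = 117 to 118 mm of the thermostat, which matches the locked position (+2, 118). I did not measure the lid angle separately; it follows from the knob position and the pictures.
- **Other things on the bench:** the tube rack, bottle, beaker, spatula, timer, dish and tip case look to be in the same places as in the first top picture. I compared them by eye only.
- **Contact:** the force on the tool reads under 1 N.

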